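# Clamp a freehub body in the torque vise

## Task

Stand the freehub body upright on the bed of the little torque vise, gently and between its open jaws, and let go of it. Then tighten the vise with its knob until the knob slips with a click, and stop there: one click is enough, two are all right, never a third. Leave the freehub clamped upright, the vise released, and the other things on the bench where they are.

Things in the scene. Friction and masses are not known exactly. Their poses are not given: they have to be found in the camera images.
- freehub: The workpiece, a steel freehub body standing upright on the bench: a splined dark drum 36 mm in diameter and 34 mm high, and above it a bright collar 26 mm in diameter, to 72 mm total height. 0.15 to 0.3 kg. Origin at the centre of its underside, z up; it is round, its yaw does not matter. Take it by the collar from above.
- torque_vise: Small grey vise fixed to the bench, 90 mm (its x) by 255 mm (its y, -65 to +190 mm), z up. Origin at bench height below the jaws. Flat bed 18 mm above the bench. Fixed jaw at -y (face at y -30 mm); the moving jaw closes towards -y; a gearbox 50 mm high stands at y 106 to 184 mm and carries the knob (vertical axis at x 0, y 145 mm).
- fixed_jaw_face (a point): Middle of the fixed jaw's soft aluminium face, at bed height (18 mm above the bench); the face looks along the vise's +y. Both faces are 76 mm wide and reach up to 42 mm above the bench.
- jaw: The moving jaw, grey with a soft aluminium face. Origin at bench height, in the plane of its face, mid-width. Its gap to the fixed jaw is 46 to 52 mm at the start. It advances 6.4 mm per radian of knob (40 mm a turn) and pushes a workpiece along the bed against the fixed jaw.
- moving_jaw_face (a point): Middle of the moving jaw's face at bed height (18 mm above the bench); moves with the jaw.
- knob_top (a point): Centre of the top of the knob, 88 mm above the bench. The knob is a black fluted cylinder, vertical, 44 mm in diameter and 30 mm high, standing on a bright 60 mm collar disc (top 58 mm above the bench) that turns with the screw. Clockwise seen from above closes the jaws; free running takes about 0.25 N m. The screw is self-locking: it stays when the knob is let go.
- knob: The same knob, origin on its axis at its underside, white line on top. Its clutch slips at about 0.4 N m, when the workpiece is tight: the knob then turns on the disc, which stops (black line). A click is 22.5 degrees of slip. While turning, the torque peaks at 0.39 N m 6 degrees into each click and dips to 0.15 at 17; held still there, it relaxes by 0.1 to 0.25 N m (free running: hardly).
- pin_tip (a point): On the 8 mm steel telltale pin in the middle of the knob's top; the pin stands 3 mm proud of the knob at the start. This point is then level with point knob_top; it rises 1 mm per click of slip.
- jockey_wheel: Bystander: black toothed derailleur wheel, 50 mm across, 10 mm high, lying flat. Origin at the centre of its underside.
- lube_bottle: Bystander: black bottle 40 mm in diameter, 120 mm high, standing. Origin at the centre of its underside.
- hex_key: Bystander: steel L-shaped hex key lying flat, 150 mm by 40 mm, 8 mm thick. Origin at the middle of the long leg's underside, x along it.
Mind the look-alikes: they are no part of the job. Of the things that look like the freehub, the largest one is meant.

How it is judged:
By the outcome, as a careful person would: the job done as asked, in the order asked, and still so for the second after the job is handed in, with the robot touching nothing.
It also fails if it takes over 72 s, if anything falls off the work surface, if the arm or the gripper's body presses on something with over 40 N, if the wrist force passes 120 N, or if a joint passes its speed limit or range.

## Robot

A 6-joint arm with a two-finger parallel gripper is mounted at the origin on the work surface. World frame = base frame: x ahead of the robot, y to its left, z up, the work surface at z = 0. Lengths are in m, angles in rad, forces in N, time in s.
With the tool pointing down it reaches from about 0.3 to 0.775 m from the base axis. Payload 14.6 kg.
Tool frame: the origin (TCP) lies between the finger pads; the fingertips stand 14 mm ahead of it and the grasp point (between the pads) lies 5 mm behind it; z points along the fingers, y is the line along which they close (so a half turn about z gives the same grasp; the last joint's range is limited). The gripper opens to 94 mm and grips with 3 to 60 N. Pads are 16 mm wide; open, the fingers measure 119 mm over their backs; the gripper's body (75 mm by 177 mm) begins 78 mm behind the grasp point.
Start: joints at [1.266, 0.3, 1.521, -0, 1.321, -0.067], TCP at [0.13, 0.535, 0.219] pointing down, gripper open.
Joint ranges: [-3.03, 3.03], [-0.79, 2.21], [0.23, 2.52], [-1.04, 4.18], [0, 3.07], [-2.55, 2.55]. Speed limits (rad/s): [2.22, 2.22, 2.57, 3.14, 3.14, 3.14].

## Interface

Orientations are given as [roll, pitch, yaw] about the fixed x, y, z axes, in that order (R = Rz(yaw) Ry(pitch) Rx(roll)).
In Python, from station import ctrl gives the robot as it stands. The module is installed in compiled form; this text tells all that it offers.
- The arm moves only by the tool move_arm, never from a script. Its argument "targets" is a list of rows, each a list of 7 numbers: the opening, from -1 (shut) to 1 (fully open), then the shift along the tool's x, y, z in units of 50 mm (1.0 is 50 mm), then the turn, a rotation vector about the tool's x, y, z in rad. A call has 1 to 12 rows; each row is the pose to reach, as a shift and turn from the pose commanded when the call began, along the tool's axes at that moment; what a row does not reach only later rows make up. A row lasts 1/10 s, in which the tool goes at most 50 mm and 8.59 degrees, less where a joint would pass 70% of its speed; a pose out of reach is approached as far as the arm can. A call with a gripper value outside its range is refused whole. The fingers move at their own pace and stop on an object; "grip_force" is the grip in N (left out, the last holds). Time passes only in rows, so rows that repeat a pose let the fingers close. It gives the time, the measured TCP pose, the force, the opening and the grip force at its end, in the units of the state.
- ctrl.get_obs(): the state, without advancing time (a new reading comes with each control period).
- ctrl.camera(name): name is "side" or "top" or "wrist"; returns (picture, depth): 400x640x3 uint8, red, green, blue; 400x640 float32, m along the optical axis (not along the pixel's ray), 0 where there is no reading.
- ctrl.camera_params(name): a dict with "intrinsics" (3x3 intrinsics, pixels), "rvec" (rotation vector, rad) and "tvec" (3), from world to camera coordinates, as OpenCV has them; the wrist camera has in their place "T_tool_cam" (4x4, takes a point from camera to tool coordinates, whose origin is the TCP and whose axes are the flange's). Camera axes: x right, y down, z forward; pixel columns grow to the right and rows downward; lengths in m; the calibration is good to about 2 mm. A picture is of the moment at which its call begins: read the wrist's pose just before it. camera_params takes no time and is no camera call.
- ctrl.hand_in(): hands the job in; it is judged then, once.
Trained networks look in the newest picture that a camera, given by its name, has taken for a name from the list of things; names that differ only in an ending like _2 or _b are one class to them, and where a whole thing is asked for, a point or a joint stands for the part that bears it (a point fixed in the world has none). Each returns a list of dicts, best first, with "score" (0 to 1); they miss things now and then, are a little off and sometimes report something else, mostly with a low value. They report only what shows in the picture. A call takes as long as a camera call. They do not tell look-alikes from the thing itself.
- ctrl.cut_out(camera, target): "region" (400x640 bool, what is visible of it) and "point" ([column, row] in pixels, amid what is visible of it).
- ctrl.tip_of(camera, target): "point" ([column, row] in pixels: a listed point, or the origin of a listed thing).
The state is a dict: "time_s": time; "qpos": joint angles; "joint_vel": joint speeds; "tau": joint torques, N m; "ee_pos": TCP position; "eef_rot": TCP orientation; "force": force on the tool from outside, world axes, zero at the start; "moment": the same for the moment, N m; "grip_width": finger opening in m; "grip_force": force on a finger pad.
Only numpy, scipy, OpenCV 4.12 (cv2) and the standard library are available. Lean on these libraries where they do the work, as an engineer would, in place of code of your own. Each camera call takes 0.05 s, during which the arm holds its last target. There are 200 camera calls.

## Working session

There is one attempt and no reset: what is moved stays moved. The work goes in short steps, Python scripts to look and compute and a tool call to move; the robot and the scene stay as the last step left them, time stands still between calls to the robot, and variables do not carry over. Pictures are saved under pics/ and viewed, at most 10 in all, crops included, and the job is handed in when it is done.

Besides the shell and the picture viewer there is one more tool, called after "Request:" as name([rows], argument=value, ...), one row to a line, values as JSON. move_arm: Moves the arm, as the interface text tells. Its arguments: {"type":"object","properties":{"targets":{"type":"array"},"grip_force":{"type":"number"}},"required":["targets"]}

```bash
mkdir -p pics
cat > h.py <<'E'
import numpy as np, cv2
from station import ctrl
from scipy.spatial.transform import Rotation as R
def cam2world(name,obs=None):
    p=ctrl.camera_params(name); K=np.array(p["intrinsics"])
    T=np.eye(4)
    if name=="wrist":
        o=obs or ctrl.get_obs(); T[:3,:3]=R.from_euler('xyz',o["eef_rot"]).as_matrix(); T[:3,3]=o["ee_pos"]
        return K,T@np.array(p["T_tool_cam"])
    r=cv2.Rodrigues(np.array(p["rvec"],float))[0]; T[:3,:3]=r.T; T[:3,3]=-r.T@np.array(p["tvec"]).ravel()
    return K,T
def ray_z(K,T,px,z):
    d=T[:3,:3]@np.linalg.inv(K)@np.array([px[0],px[1],1.]); return T[:3,3]+d*(z-T[2,3])/d[2]
def cloud(K,T,dep):
    v,u=np.mgrid[:400,:640]; c=np.stack([(u-K[0,2])/K[0,0]*dep,(v-K[1,2])/K[1,1]*dep,dep],-1)
    return c@T[:3,:3].T+T[:3,3]
def snap(name,f=None):
    o=ctrl.get_obs(); im,d=ctrl.camera(name); K,T=cam2world(name,o)
    if f: cv2.imwrite('pics/'+f,im[:,:,::-1])
    return im,d,K,T
E
python3 - <<'E'
from h import *
np.set_printoptions(precision=4,suppress=True)
print(ctrl.get_obs())
for n in ("top","side"):
    im,d,K,T=snap(n,n+'1.png'); P=cloud(K,T,d); print(n,T[:3,3])
    for t,z in (("freehub",0),("torque_vise",0),("fixed_jaw_face",.018),("moving_jaw_face",.018),("knob_top",.088),("jockey_wheel",0),("lube_bottle",0),("hex_key",0)):
        for r in ctrl.tip_of(n,t)[:3]: print(t,round(r["score"],2),np.array(r["point"]),ray_z(K,T,r["point"],z))
    for r in ctrl.cut_out(n,"freehub"):
        q=P[r["region"]&(d>0)]; 
        if len(q): print("reg",r["score"],len(q),np.percentile(q,2,axis=0),np.percentile(q,98,axis=0))
E
```

```text
{'time_s': 0.0, 'qpos': array([ 1.2664,  0.3005,  1.5216,  0.    ,  1.3207, -0.0666]), 'joint_vel': array([-0.0018,  0.0005, -0.0009, -0.0005, -0.0004,  0.0004]), 'tau': array([  0.0016, -53.181 , -35.2734,   0.0708,   0.0244,  -0.0001]), 'ee_pos': array([0.1295, 0.5343, 0.2189]), 'eef_rot': array([-3.1405, -0.0001,  2.9038]), 'force': array([ 0.5187,  0.4731, -0.3056]), 'moment': array([-0.0047,  0.0381, -0.0486]), 'grip_force': 0.0, 'grip_width': 0.09375896253564288}
top [ 0.3575 -0.0661  1.1623]
freehub 0.7 [441.  255.8] [ 0.5311 -0.347   0.    ]
freehub 0.69 [412.3 252.2] [ 0.5332 -0.28    0.    ]
freehub 0.55 [417.8 282.2] [ 0.465  -0.2962  0.    ]
torque_vise 0.82 [263.9 222.2] [0.5715 0.0732 0.    ]
torque_vise 0.19 [197.9 196.1] [0.6199 0.238  0.    ]
fixed_jaw_face 0.93 [272.5 219.1] [0.5774 0.0519 0.018 ]
moving_jaw_face 0.75 [259.7 217.5] [0.5783 0.0821 0.018 ]
moving_jaw_face 0.46 [416.4 185.5] [ 0.6901 -0.2784  0.018 ]
knob_top 0.57 [191.9 198.4] [0.5936 0.2275 0.088 ]
jockey_wheel 0.55 [347.  284.9] [ 0.4435 -0.1343  0.    ]
lube_bottle 0.93 [413.3 185.9] [ 0.6936 -0.27
[... 366 characters left out ...]
46  0.    ]
torque_vise 0.57 [280.3 268.1] [0.5821 0.0754 0.    ]
fixed_jaw_face 0.97 [294.6 254.7] [0.5709 0.0431 0.018 ]
moving_jaw_face 0.7 [274.7 266.3] [0.5828 0.0901 0.018 ]
knob_top 0.79 [216.1 280.5] [0.5979 0.2197 0.088 ]
knob_top 0.16 [281.9 266.6] [0.5279 0.129  0.088 ]
jockey_wheel 0.84 [391.6 235.3] [ 0.4508 -0.1368  0.    ]
lube_bottle 0.83 [334.5 165. ] [ 0.6941 -0.2714  0.    ]
hex_key 0.81 [228.1 224.9] [0.7537 0.0466 0.    ]
reg 0.85 415 [ 0.5183 -0.2931  0.0005] [ 0.5528 -0.2644  0.074 ]
reg 0.68 226 [ 0.4535 -0.3402 -0.0008] [ 0.4922 -0.2798  0.0528]
reg 0.55 185 [ 0.5215 -0.3587  0.0027] [ 0.5428 -0.3388  0.0522]
reg 0.33 761 [0.5433 0.0898 0.0231] [0.6172 0.1582 0.0455]
```

View pics/top1.png

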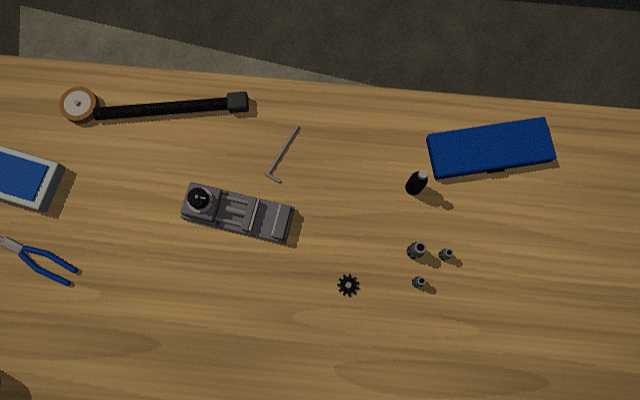

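View pics/side1.png

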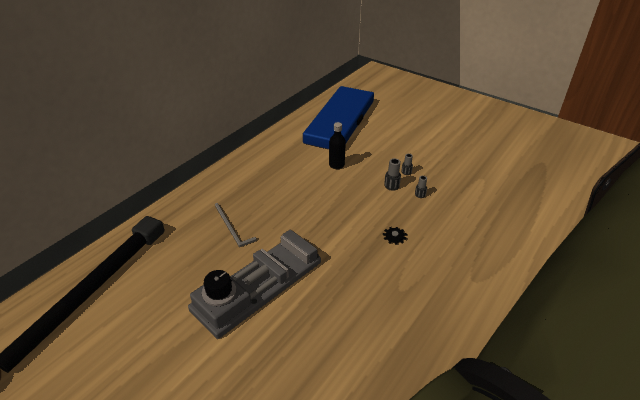

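The top view shows the knob at (199,198), the vise jaws from about (240,212) to (280,222) and the three hub-like bodies at (416,250), (446,254) and (419,282). The first is the largest: the side cloud gives it 72 mm height. The side view agrees.

```bash
cat >> h.py <<'E'
def plan(xyz,yaw,o=None):
    o=o or ctrl.get_obs(); A=R.from_euler('xyz',o["eef_rot"]); B=R.from_euler('xyz',[np.pi,0,yaw])
    print("t",round(o["time_s"],2),"pos",o["ee_pos"].round(4),"rot",o["eef_rot"].round(3),"q6",o["qpos"][5].round(3),"shift",(A.inv().apply(np.array(xyz)-o["ee_pos"])/.05).round(3),"turn",(A.inv()*B).as_rotvec().round(3))
E
python3 -c "
from h import *
plan([.52,-.27,.25],.87); print(ctrl.camera_params('wrist'))"
```

```text
t 1.0 pos [0.1296 0.5345 0.2195] rot [ 3.142 -0.     2.904] q6 -0.067 shift [-11.38  -13.798  -0.611] turn [ 0.    -0.     2.034]
{'intrinsics': array([[334.35279755,   0.        , 324.31008407],
       [  0.        , 334.35279755, 204.6533093 ],
       [  0.        ,   0.        ,   1.        ]]), 'T_tool_cam': array([[ 6.11721273e-04, -9.61583927e-01, -2.74510431e-01,
         8.01958961e-02],
       [ 9.99999807e-01,  5.57200555e-04,  2.76587147e-04,
        -1.43105805e-05],
       [-1.13004391e-04, -2.74510547e-01,  9.61584082e-01,
        -1.64799246e-01],
       [ 0.00000000e+00,  0.00000000e+00,  0.00000000e+00,
         1.00000000e+00]])}
```

Request:
move_arm([
  [0.2,-11.38,-13.8,-0.6,0,0,2.034],
  [0.2,-11.38,-13.8,-0.6,0,0,2.034],
  [0.2,-11.38,-13.8,-0.6,0,0,2.034],
  [0.2,-11.38,-13.8,-0.6,0,0,2.034],
  [0.2,-11.38,-13.8,-0.6,0,0,2.034],
  [0.2,-11.38,-13.8,-0.6,0,0,2.034],
  [0.2,-11.38,-13.8,-0.6,0,0,2.034],
  [0.2,-11.38,-13.8,-0.6,0,0,2.034],
  [0.2,-11.38,-13.8,-0.6,0,0,2.034],
  [0.2,-11.38,-13.8,-0.6,0,0,2.034],
  [0.2,-11.38,-13.8,-0.6,0,0,2.034],
  [0.2,-11.38,-13.8,-0.6,0,0,2.034],
])

```text
time_s: 2.2
ee_pos: [0.3918, -0.0072, 0.24]
eef_rot: [3.141, -0.0, 1.097]
force: [1.0, 0.7, -0.1]
grip_width: 0.0567
grip_force: 0.0
```

```bash
python3 -c "
from h import *
plan([.52,-.27,.25],.87)"
```

```text
t 2.2 pos [ 0.3918 -0.0072  0.24  ] rot [ 3.141 -0.     1.097] q6 0.362 shift [-3.508  4.679 -0.196] turn [ 0.001 -0.001  0.227]
```

Request:
move_arm([
  [0.2,-3.5,4.68,-0.2,0,0,0.227],
  [0.2,-3.5,4.68,-0.2,0,0,0.227],
  [0.2,-3.5,4.68,-0.2,0,0,0.227],
  [0.2,-3.5,4.68,-0.2,0,0,0.227],
  [0.2,-3.5,4.68,-0.2,0,0,0.227],
  [0.2,-3.5,4.68,-0.2,0,0,0.227],
  [0.2,-3.5,4.68,-0.2,0,0,0.227],
  [0.2,-3.5,4.68,-0.2,0,0,0.227],
  [0.2,-3.5,4.68,-0.2,0,0,0.227],
])

```text
time_s: 3.1
ee_pos: [0.5213, -0.2657, 0.2497]
eef_rot: [-3.142, -0.0, 0.877]
force: [-0.1, 0.9, 0.5]
grip_width: 0.0562
grip_force: 0.0
```

Run:
```python
from h import *
np.set_printoptions(precision=4,suppress=True)
im,d,K,T=snap("wrist","w1.png"); P=cloud(K,T,d)
for r in ctrl.tip_of("wrist","freehub")[:4]: print(r["score"],np.array(r["point"]),ray_z(K,T,r["point"],0))
for r in ctrl.cut_out("wrist","freehub"):
    m=r["region"]&(d>0); q=P[m]; h=np.percentile(q[:,2],98); t=q[q[:,2]>h-.005]
    (c,rad)=cv2.minEnclosingCircle(t[:,:2].astype(np.float32)); print(r["score"],len(q),"top",h,"circ",np.array(c),rad,np.median(t[:,:2],0))
plan([.535,-.28,.15],.87)
```

```text
0.93 [305.8 220.4] [ 0.4647 -0.296   0.    ]
0.68 [340.9 180.4] [ 0.5334 -0.2839  0.    ]
0.65 [373.7 218.1] [ 0.5348 -0.3502  0.    ]
0.96 488 top 0.05090721540361914 circ [ 0.5429 -0.3185] 0.04184943065047264 [ 0.5343 -0.3501]
0.67 492 top 0.05125293760264019 circ [ 0.4649 -0.2937] 0.009068372659385204 [ 0.4654 -0.2936]
0.64 972 top 0.07287351336974811 circ [ 0.5352 -0.2832] 0.01294008269906044 [ 0.5355 -0.283 ]
t 3.25 pos [ 0.5214 -0.2657  0.2502] rot [ 3.141 -0.     0.878] q6 0.159 shift [-0.048  0.39   2.004] turn [ 0.001 -0.     0.008]
```

View pics/w1.png

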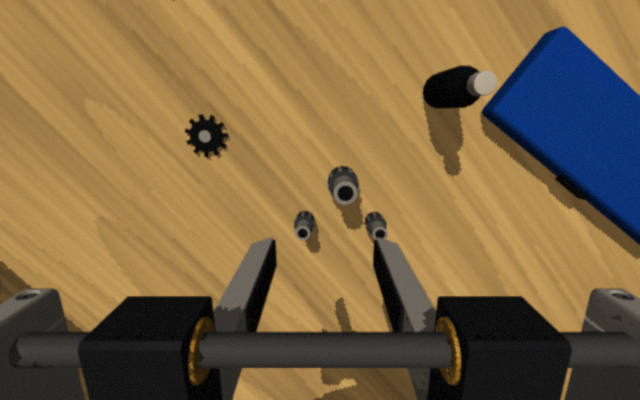

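The picture shows the big hub at (343,185), the small ones at (304,225) and (375,225), both clear of the finger line. The hub is at (0.535,-0.283), top 73 mm, radius 13 mm as given.

Request:
move_arm([
  [0.1,-0.09,0.43,1.0,0,0,0],
  [0.1,-0.09,0.43,2.0,0,0,0],
  [0.1,-0.09,0.43,2.8,0,0,0],
  [0.1,-0.09,0.43,3.3,0,0,0],
  [0.1,-0.09,0.43,3.7,0,0,0],
  [0.1,-0.09,0.43,3.9,0,0,0],
  [0.1,-0.09,0.43,3.9,0,0,0],
  [-0.6,-0.09,0.43,3.9,0,0,0],
  [-0.6,-0.09,0.43,3.9,0,0,0],
  [-0.6,-0.09,0.43,3.9,0,0,0],
  [-0.6,-0.09,0.43,3.9,0,0,0],
  [-0.6,-0.09,0.43,3.9,0,0,0],
], grip_force=25)

```text
time_s: 4.45
ee_pos: [0.5354, -0.284, 0.0553]
eef_rot: [3.141, -0.0, 0.877]
force: [-0.4, 0.4, 6.3]
grip_width: 0.0257
grip_force: 25.0
```

Request:
move_arm([
  [-0.6,0,0,-0.4,0,0,0],
  [-0.6,0,0,-1.2,0,0,0],
  [-0.6,0,0,-2.1,0,0,0],
  [-0.6,0,0,-2.9,0,0,0],
  [-0.6,0,0,-2.9,0,0,0],
])

```text
time_s: 4.95
ee_pos: [0.5366, -0.2847, 0.2054]
eef_rot: [3.133, -0.001, 0.877]
force: [-0.1, -0.2, -1.9]
grip_width: 0.0256
grip_force: 25.0
```

```bash
python3 -c "
from h import *
plan([.577,.05,.2],1.447)"
```

```text
t 4.95 pos [ 0.5366 -0.2847  0.2054] rot [ 3.133e+00 -1.000e-03  8.770e-01] q6 0.146 shift [ 5.662 -3.662  0.083] turn [ 0.009  0.001 -0.57 ]
```

Request:
move_arm([
  [-0.6,0.7,-0.45,0,0,0,-0.07],
  [-0.6,1.4,-0.9,0,0,0,-0.14],
  [-0.6,2.1,-1.37,0,0,0,-0.21],
  [-0.6,2.83,-1.83,0,0,0,-0.285],
  [-0.6,3.53,-2.28,0,0,0,-0.355],
  [-0.6,4.2,-2.7,0,0,0,-0.43],
  [-0.6,4.9,-3.17,0,0,0,-0.5],
  [-0.6,5.4,-3.5,0,0,0,-0.57],
  [-0.6,5.66,-3.66,0,0,0,-0.57],
  [-0.6,5.66,-3.66,0,0,0,-0.57],
])

```text
time_s: 5.95
ee_pos: [0.5752, 0.0521, 0.1985]
eef_rot: [-3.14, 0.0, 1.447]
force: [-0.2, -0.8, -2.2]
grip_width: 0.0259
grip_force: 25.0
```

Run:
```python
from h import *
np.set_printoptions(precision=4,suppress=True)
for n in ("wrist","top"):
    im,d,K,T=snap(n,n+"2.png"); P=cloud(K,T,d)
    for t,z in (("fixed_jaw_face",.018),("moving_jaw_face",.018),("knob_top",.088),("torque_vise",0)):
        for r in ctrl.tip_of(n,t)[:2]: print(n,t,round(r["score"],2),np.array(r["point"]),ray_z(K,T,r["point"],z))
    if n=="wrist":
        for t in ("fixed_jaw_face","moving_jaw_face","knob"):
          for r in ctrl.cut_out(n,t)[:2]:
            q=P[r["region"]&(d>0)]; print(t,r["score"],len(q),np.percentile(q,[2,50,98],axis=0).ravel())
        np.save('P.npy',P)
plan([.577,.072,.2],1.447)
```

```text
wrist fixed_jaw_face 0.67 [321.9 200.7] [0.5706 0.0385 0.018 ]
wrist moving_jaw_face 0.88 [322.9 150. ] [0.5784 0.0919 0.018 ]
wrist torque_vise 0.85 [321.2 168. ] [0.5738 0.0706 0.    ]
fixed_jaw_face 0.75 19087 [0.5368 0.0306 0.0158 0.5868 0.1378 0.0305 0.6321 0.2115 0.0873]
moving_jaw_face 0.92 2913 [0.5456 0.0898 0.0347 0.5851 0.1082 0.0415 0.6179 0.1564 0.0437]
knob 0.88 1136 [0.5791 0.1953 0.062  0.5965 0.2014 0.0867 0.6157 0.2096 0.0889]
top fixed_jaw_face 0.91 [273.1 218.2] [0.5796 0.0508 0.018 ]
top moving_jaw_face 0.72 [348.3 285.8] [ 0.4404 -0.1363  0.018 ]
top knob_top 0.54 [192.4 196.7] [0.5975 0.2269 0.088 ]
t 6.6 pos [0.5755 0.0507 0.1996] rot [ 3.142 -0.     1.447] q6 0.149 shift [ 0.427 -0.023 -0.008] turn [ 0. -0. -0.]
```

View pics/wrist2.png

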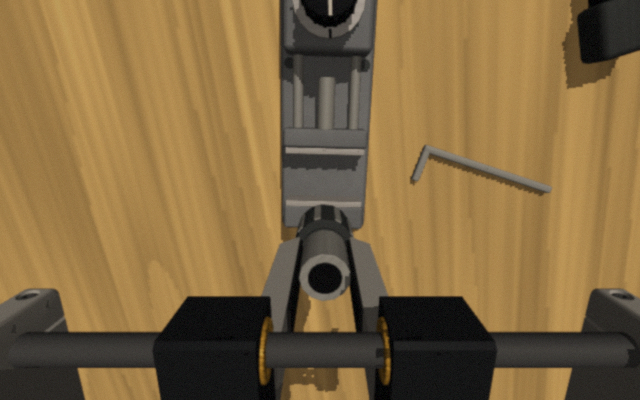

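The picture shows the bed between the bright strips of the moving (row 151) and fixed (row 203) jaws, the knob at (330,5), and the held hub upright at (325,270). The vise is in line with the tool.

Run:
```python
from h import *
P=np.load('P.npy').reshape(-1,3); d=np.array([np.cos(1.447),np.sin(1.447)]); n=np.array([d[1],-d[0]])
o=np.array([.5755,.0507]); s=(P[:,:2]-o)@d; u=(P[:,:2]-o)@n
z=P[:,2]
for lo,hi in ((-.03,-.012),(.02,.035),(-.035,-.022)):
    m=(u>lo)&(u<hi)
    print(lo,[(round(a*1000),round(1000*float(np.median(z[m&(abs(s-a)<.001)])))) for a in np.arange(-.03,.06,.002) if (m&(abs(s-a)<.001)).sum()>3])
for a,b,h in ((.05,.1,.015),(-.02,.2,.01)):
    m=(s>a)&(s<b)&(z>h)&(abs(u)<.06); 
    for k in np.arange(a,b,.02):
        q=u[m&(abs(s-k-.01)<.01)]; 
        if len(q)>20: print(round(k,3),(np.percentile(q,[1,99])*1000).round(1))
```

```text
-0.03 [(-30, 43), (-28, 43), (-26, 43), (-24, 43), (-22, 42), (-20, 42), (-18, 43), (-16, 42), (-14, 42), (-12, 42), (-10, 42), (-8, 42), (-6, 37), (-4, 227), (-2, 241), (0, 246), (2, 238), (4, 239), (6, 239), (8, 238), (10, 233), (12, 235), (14, 169), (16, 166), (18, 19), (20, 303), (22, 305), (24, 305), (26, 305), (28, 305), (30, 305), (32, 305), (34, 300), (36, 297), (38, 18), (40, 41), (42, 41), (44, 42), (46, 41), (48, 42), (50, 43), (52, 43), (54, 43), (56, 43), (58, 42)]
0.02 [(-30, 43), (-28, 43), (-26, 43), (-24, 42), (-22, 43), (-20, 43), (-18, 43), (-16, 43), (-14, 42), (-12, 42), (-10, 41), (-8, 35), (-6, 19), (-4, 17), (-2, 17), (0, 18), (2, 17), (4, 17), (6, 17), (8, 17), (10, 225), (12, 225), (14, 18), (16, 18), (18, 17), (20, 305), (22, 305), (24, 305), (26, 305), (28, 305), (30, 305), (32, 305), (34, 300), (36, 297), (40, 41), (42, 41), (44, 42), (46, 41), (48, 42), (50, 43), (52, 43), (54, 43), (56, 43), (58, 42)]
-0.035 [(-30, 43), (-28, 43), (-26, 43), (-24, 42), (-22, 42), (-20, 42), (-18, 43), (-16, 42), (-14, 43), (-12, 42), (-10, 41), (-8, 41), (-6, 32), (-4, 17), (-2, 17), (0, 18), (2, 17), (4, 17), (6, 17), (8, 18), (10, 222), (12, 224), (14, 17), (16, 18), (18, 18), (20, 305), (22, 305), (24, 305), (26, 305), (28, 305), (30, 305), (32, 305), (34, 300), (36, 297), (38, 18), (40, 40), (42, 41), (44, 42), (46, 41), (48, 42), (50, 42), (52, 43), (54, 43), (56, 43), (58, 42)]
0.05 [-42.8  43.4]
0.07 [-42.1  43.5]
0.09 [-41.7  44.2]
-0.02 [-44.9  40.9]
0.0 [-39.9  37. ]
0.02 [-57.9  57.7]
0.04 [-43.7  43.4]
0.06 [-43.3  44.1]
0.08 [-42.8  44.2]
0.1 [-42.5  44.9]
0.12 [-41.5  45.3]
0.14 [-40.8  45.8]
0.16 [-41.3  47.6]
```

Request:
move_arm([
  [-0.6,0.3,0,0,0,0,0],
  [-0.6,0.3,0,0,0,0,0],
  [-0.6,0.3,0,0.6,0,0,0],
  [-0.6,0.3,0,1.2,0,0,0],
  [-0.6,0.3,0,1.7,0,0,0],
  [-0.6,0.3,0,2.1,0,0,0],
  [-0.6,0.3,0,2.3,0,0,0],
  [-0.6,0.3,0,2.4,0,0,0],
  [-0.6,0.3,0,2.44,0,0,0],
  [-0.6,0.3,0,2.44,0,0,0],
])

```text
time_s: 7.6
ee_pos: [0.5777, 0.0657, 0.0782]
eef_rot: [3.141, -0.0, 1.447]
force: [0.1, -0.5, -2.1]
grip_width: 0.0256
grip_force: 25.0
```

Run:
```python
from h import *
im,d,K,T=snap("side","side3.png"); im2=cv2.resize(im[190:350,170:370],(800,640)); cv2.imwrite('pics/side3c.png',im2[40:,:,::-1])
im,d,K,T=snap("wrist","w3.png")
plan([.577,.072,.2],1.447); print(ctrl.get_obs()["force"])
```

```text
t 7.7 pos [0.5778 0.0657 0.0784] rot [ 3.14  -0.     1.447] q6 0.174 shift [ 0.124 -0.027 -2.431] turn [ 0.001 -0.    -0.   ]
[ 0.59401482 -0.29316012 -2.27158976]
```

View pics/w3.png

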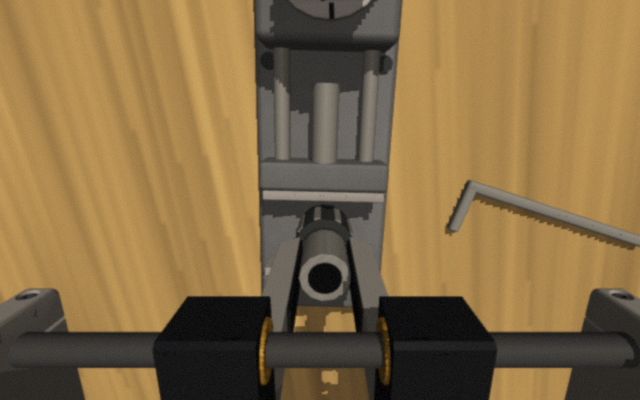

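The hub stands between the jaws (moving face at row 196, drum clear of it at row 207), about 5 mm above the bed.

Request:
move_arm([
  [-0.6,0,0,0.04,0,0,0],
  [-0.6,0,0,0.07,0,0,0],
  [-0.6,0,0,0.08,0,0,0],
  [-0.6,0,0,0.085,0,0,0],
  [-0.6,0,0,0.09,0,0,0],
  [-0.6,0,0,0.09,0,0,0],
])

```text
time_s: 8.3
ee_pos: [0.5774, 0.0657, 0.0733]
eef_rot: [3.142, -0.0, 1.447]
force: [-2.2, 0.7, 0.7]
grip_width: 0.0255
grip_force: 25.0
```

Request:
move_arm([
  [-0.6,0,0,0.006,0,0,0],
  [-0.6,0,0,0.006,0,0,0],
])

```text
time_s: 8.5
ee_pos: [0.5774, 0.0657, 0.0733]
eef_rot: [3.141, -0.0, 1.447]
force: [-4.3, -0.2, 5.4]
grip_width: 0.0253
grip_force: 25.0
```

Request:
move_arm([
  [-0.4,0,0,0,0,0,0],
  [-0.3,0,0,0,0,0,0],
  [-0.1,0,0,0,0,0,0],
  [0.0,0,0,0,0,0,0],
  [0.0,0,0,0,0,0,0],
  [0.0,0,0,-0.3,0,0,0],
  [0.0,0,0,-1.0,0,0,0],
  [0.0,0,0,-1.8,0,0,0],
  [0.0,0,0,-2.4,0,0,0],
  [0.0,0,0,-2.4,0,0,0],
])

```text
time_s: 9.5
ee_pos: [0.5789, 0.0658, 0.1985]
eef_rot: [3.134, -0.001, 1.447]
force: [0.3, -0.7, 0.1]
grip_width: 0.0473
grip_force: 0.0
```

Run:
```python
from h import *
np.set_printoptions(precision=4,suppress=True)
im,d,K,T=snap("wrist","w4.png"); P=cloud(K,T,d)
for t in ("freehub","knob"):
  for r in ctrl.cut_out("wrist",t)[:2]:
    q=P[r["region"]&(d>0)]; h=np.percentile(q[:,2],98); t2=q[q[:,2]>h-.006]
    c,rad=cv2.minEnclosingCircle(t2[:,:2].astype(np.float32)); print(t,r["score"],len(q),h,np.array(c),rad)
for n in ("side","top"):
    im,d,K,T=snap(n)
    for r in ctrl.tip_of(n,"knob_top")[:1]: print(n,r["score"],ray_z(K,T,r["point"],.088))
plan([.595,.220,.2],1.447); print(ctrl.get_obs()["qpos"])
```

```text
freehub 0.76 1389 0.09077675280822957 [0.5771 0.066 ] 0.013052146881818771
knob 0.95 2178 0.09069891894434468 [0.5988 0.2152] 0.021572468802332878
side 0.67 [0.5949 0.2184 0.088 ]
top 0.38 [0.5935 0.2203 0.088 ]
t 9.85 pos [0.577  0.0656 0.1918] rot [-3.14   0.     1.447] q6 0.174 shift [ 3.108 -0.026 -0.164] turn [-0.002  0.    -0.   ]
[ 0.0502  0.3918  1.4634 -0.      1.2882  0.1742]
```

Request:
move_arm([
  [0.5,1.0,0,-0.15,0,0,-0.15],
  [0.5,2.0,0,-0.15,0,0,-0.3],
  [0.5,2.8,-0.03,-0.15,0,0,-0.45],
  [0.5,3.03,-0.07,-0.15,0,0,-0.6],
  [0.5,3.03,-0.07,-0.15,0,0,-0.75],
  [0.5,3.03,-0.07,-0.15,0,0,-0.9],
  [0.5,3.03,-0.07,-0.15,0,0,-1.05],
  [0.5,3.03,-0.07,-0.15,0,0,-1.2],
  [0.5,3.03,-0.07,-0.15,0,0,-1.35],
  [0.5,3.03,-0.07,-0.15,0,0,-1.5],
  [0.5,3.03,-0.07,-0.15,0,0,-1.65],
  [0.5,3.03,-0.07,-0.15,0,0,-1.67],
])

```text
time_s: 11.05
ee_pos: [0.5925, 0.2164, 0.1996]
eef_rot: [-3.141, -0.001, 3.12]
force: [0.0, -0.7, 0.2]
grip_width: 0.0701
grip_force: 0.0
```

Run:
```python
from h import *
np.set_printoptions(precision=4,suppress=True)
im,d,K,T=snap("wrist","w5.png"); P=cloud(K,T,d)
for r in ctrl.cut_out("wrist","knob")[:2]:
    q=P[r["region"]&(d>0)]; h=np.median(q[:,2]); t2=q[abs(q[:,2]-.088)<.005]
    c,rad=cv2.minEnclosingCircle(t2[:,:2].astype(np.float32)); print(r["score"],len(q),h,np.array(c),rad)
for t in ("knob_top","pin_tip"):
  for r in ctrl.tip_of("wrist",t)[:1]: print(t,r["score"],np.array(r["point"]),ray_z(K,T,r["point"],.088))
im,d,K,T=snap("side"); cv2.imwrite('pics/s5.png',cv2.resize(im[200:350,150:350],(800,600))[:,:,::-1])
plan([*c,.08],ctrl.get_obs()["eef_rot"][2]); print(ctrl.get_obs()["qpos"])
```

```text
0.56 2156 0.08746841212776552 [0.5987 0.2179] 0.02331375516951084
knob_top 0.69 [326.3 214.3] [0.5998 0.218  0.088 ]
pin_tip 0.71 [191.5 172.2] [0.5606 0.106  0.088 ]
t 11.3 pos [0.5926 0.2164 0.2001] rot [-3.142 -0.     3.114] q6 -1.251 shift [-0.122  0.032  2.402] turn [-0. -0.  0.]
[ 0.2921  0.4965  1.294   0.      1.3514 -1.2511]
```

View pics/w5.png

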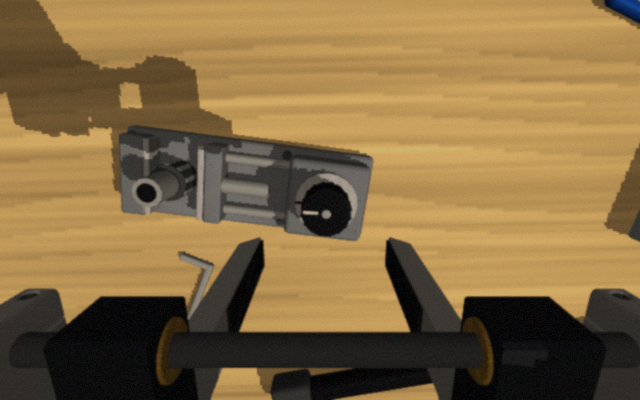

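The picture shows the hub upright between the jaws (148,190) and the knob at (326,212) with its white line in line with the disc's black line, pointing left. Now onto the knob.

Request:
move_arm([
  [0.5,-0.11,0.0,0.6,0,0,0],
  [0.5,-0.11,0.0,1.2,0,0,0],
  [0.5,-0.11,0.0,1.8,0,0,0],
  [0.5,-0.11,0.0,2.2,0,0,0],
  [0.5,-0.11,0.0,2.42,0,0,0],
  [0.5,-0.11,0.0,2.46,0,0,0],
  [0.5,-0.11,0.0,2.46,0,0,0],
  [-0.4,-0.11,0.0,2.46,0,0,0],
  [-0.4,-0.11,0.0,2.46,0,0,0],
  [-0.4,-0.11,0.0,2.46,0,0,0],
  [-0.4,-0.11,0.0,2.46,0,0,0],
  [-0.4,-0.11,0.0,2.46,0,0,0],
], grip_force=40)

```text
time_s: 12.5
ee_pos: [0.5983, 0.2172, 0.0779]
eef_rot: [3.14, 0.001, 3.117]
force: [-0.6, 6.0, 1.3]
grip_width: 0.0433
grip_force: 40.0
```

```bash
cat > s.py <<'E'
from h import *
o=ctrl.get_obs(); print("t",round(o["time_s"],2),"F",o["force"].round(1),"M",o["moment"].round(3),"yaw",o["eef_rot"][2].round(4),"q6",o["qpos"][5].round(3),"tau6",o["tau"][5].round(3),"p",o["ee_pos"].round(4),"w",round(o["grip_width"],4))
E
python3 s.py
```

```text
t 12.5 F [-0.6  6.   1.3] M [ 0.965  0.017 -0.036] yaw 3.117 q6 -1.257 tau6 -0.02 p [0.5983 0.2172 0.0779] w 0.0433
```

Request:
move_arm([
  [-0.4,0,0.01,0,0,0,0.05],
  [-0.4,0,0.01,0,0,0,0.15],
  [-0.4,0,0.01,0,0,0,0.25],
  [-0.4,0,0.01,0,0,0,0.35],
  [-0.4,0,0.01,0,0,0,0.45],
  [-0.4,0,0.01,0,0,0,0.55],
  [-0.4,0,0.01,0,0,0,0.65],
  [-0.4,0,0.01,0,0,0,0.75],
  [-0.4,0,0.01,0,0,0,0.85],
  [-0.4,0,0.01,0,0,0,0.95],
  [-0.4,0,0.01,0,0,0,1.0],
])

```text
time_s: 13.6
ee_pos: [0.5986, 0.2178, 0.078]
eef_rot: [3.139, -0.0, 2.114]
force: [1.2, 5.6, 2.3]
grip_width: 0.0436
grip_force: 40.0
```

```bash
python3 s.py
python3 - <<'E'
from h import *
im,d,K,T=snap("side"); cv2.imwrite('pics/s6.png',cv2.resize(im[200:350,150:350],(800,600),interpolation=cv2.INTER_CUBIC)[:,:,::-1])
E
python3 s.py
```

```text
t 13.6 F [1.2 5.6 2.3] M [ 1.134 -0.314  0.296] yaw 2.1135 q6 -0.252 tau6 0.048 p [0.5986 0.2178 0.078 ] w 0.0436
t 13.65 F [1.9 6.  1.1] M [ 1.059 -0.259  0.128] yaw 2.1116 q6 -0.25 tau6 -0.15 p [0.5986 0.2178 0.078 ] w 0.0433
```

View pics/s6.png

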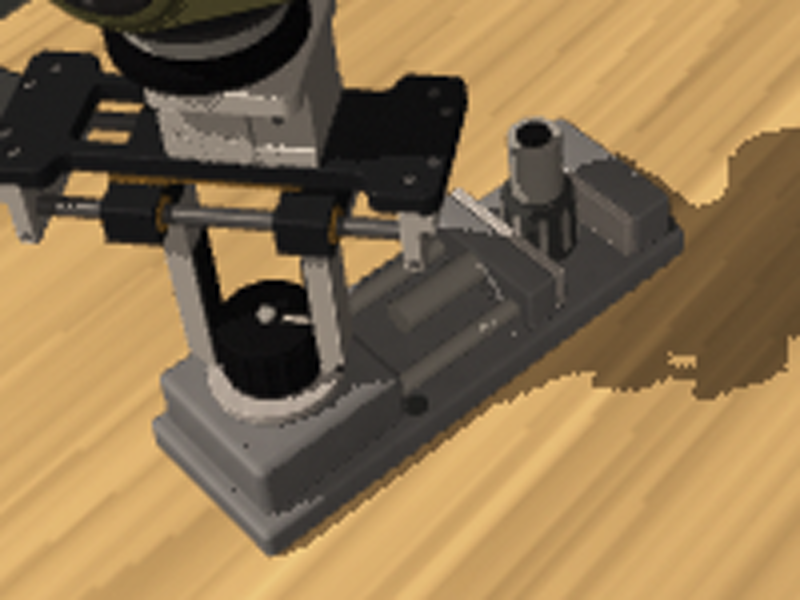

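The side view shows the jaw advanced toward the hub, the hub upright, and the gripper on the knob with the pin visible at (266,314).

Request:
move_arm([
  [-0.4,0,0,0,0,0,0.1],
  [-0.4,0,0,0,0,0,0.2],
  [-0.4,0,0,0,0,0,0.3],
  [-0.4,0,0,0,0,0,0.4],
])

```text
time_s: 14.05
ee_pos: [0.5988, 0.2179, 0.078]
eef_rot: [3.139, -0.002, 1.713]
force: [4.4, 7.7, -0.4]
grip_width: 0.0434
grip_force: 40.0
```

```bash
python3 s.py
cat > j.py <<'E'
from h import *
o=np.array([.5755,.0507]); dd=np.array([np.cos(1.447),np.sin(1.447)]); n=np.array([dd[1],-dd[0]])
for c in ("wrist","side"):
    im,d,K,T=snap(c); P=cloud(K,T,d).reshape(-1,3); P=P[d.ravel()>0]; s=(P[:,:2]-o)@dd; u=(P[:,:2]-o)@n; z=P[:,2]
    m=(abs(u)<.036)&(abs(u)>.02)&(z>.036)&(z<.048)&(s>.01)&(s<.08); f=np.percentile(s[m],[.5,2])*1000 if m.sum()>50 else None
    h=(abs(u)<.02)&(z>.06)&(z<.1)&(s<.05)&(s>-.02); print(c,"jaw s",f,m.sum(),"hub",np.median(s[h&(z>.084)])*1000 if h.sum() else None)
E
python3 j.py; python3 s.py
```

```text
t 14.05 F [ 4.4  7.7 -0.4] M [ 1.256 -0.615  0.251] yaw 1.7133 q6 0.148 tau6 -1.823 p [0.5988 0.2179 0.078 ] w 0.0434
wrist jaw s [41.99507596 42.69022906] 409 hub None
side jaw s [29.91372287 31.12867963] 139 hub 15.017942790586817
t 14.15 F [ 3.7  6.8 -0.3] M [ 1.176 -0.546 -0.215] yaw 1.7135 q6 0.148 tau6 1.403 p [0.5987 0.2179 0.078 ] w 0.0434
```

Request:
move_arm([
  [-0.4,0,0,0,0,0,0.08],
  [-0.4,0,0,0,0,0,0.16],
  [-0.4,0,0,0,0,0,0.24],
  [-0.4,0,0,0,0,0,0.3],
])

```text
time_s: 14.55
ee_pos: [0.5989, 0.2179, 0.078]
eef_rot: [3.139, -0.002, 1.414]
force: [5.3, 7.1, -2.0]
grip_width: 0.0436
grip_force: 40.0
```

```bash
python3 s.py; python3 j.py; python3 s.py
```

```text
t 14.55 F [ 5.3  7.1 -2. ] M [ 1.264 -0.813  0.328] yaw 1.4142 q6 0.447 tau6 -0.607 p [0.5989 0.2179 0.078 ] w 0.0436
wrist jaw s [40.01730795 40.69515701] 869 hub None
side jaw s [28.43864068 29.70596066] 168 hub 13.171896606731636
t 14.65 F [ 5.2  6.8 -0.8] M [ 1.27  -0.732 -0.092] yaw 1.415 q6 0.446 tau6 0.976 p [0.5989 0.2179 0.078 ] w 0.0436
```

Request:
move_arm([
  [-0.4,0,0,0,0,0,0.05],
  [-0.4,0,0,0,0,0,0.1],
])

```text
time_s: 14.85
ee_pos: [0.599, 0.2179, 0.078]
eef_rot: [3.139, -0.003, 1.316]
force: [6.2, 7.2, -1.3]
grip_width: 0.0434
grip_force: 40.0
```

```bash
python3 s.py; python3 j.py; python3 s.py
```

```text
t 14.85 F [ 6.2  7.2 -1.3] M [ 1.318 -0.864  0.358] yaw 1.3156 q6 0.546 tau6 -0.727 p [0.599  0.2179 0.078 ] w 0.0434
wrist jaw s [35.20532937 36.85721893] 909 hub None
side jaw s [27.7106506  28.91505122] 175 hub 12.879648453595522
t 14.95 F [ 4.8  7.8 -1.2] M [ 1.268 -0.801  0.131] yaw 1.3155 q6 0.546 tau6 0.919 p [0.599  0.2179 0.078 ] w 0.0434
```

Request:
move_arm([
  [-0.4,0,0,0,0,0,0.05],
  [-0.4,0,0,0,0,0,0.1],
])

```text
time_s: 15.15
ee_pos: [0.599, 0.2179, 0.078]
eef_rot: [3.139, -0.003, 1.216]
force: [5.7, 7.1, -1.7]
grip_width: 0.0432
grip_force: 40.0
```

```bash
python3 s.py; python3 j.py; python3 s.py
```

```text
t 15.15 F [ 5.7  7.1 -1.7] M [ 1.269 -0.927  0.302] yaw 1.2155 q6 0.646 tau6 -0.827 p [0.599  0.2179 0.078 ] w 0.0432
wrist jaw s [31.7464208  33.07888722] 577 hub None
side jaw s [28.97263662 29.63203909] 177 hub 13.01009998798076
t 15.25 F [ 6.1  6.6 -1.4] M [ 1.299 -0.912  0.034] yaw 1.2154 q6 0.646 tau6 0.849 p [0.599  0.2179 0.078 ] w 0.0432
```

Request:
move_arm([
  [-0.4,0,0,0,0,0,0.03],
  [-0.4,0,0,0,0,0,0.07],
])

```text
time_s: 15.45
ee_pos: [0.5991, 0.2179, 0.078]
eef_rot: [3.14, -0.003, 1.146]
force: [6.6, 7.3, -1.2]
grip_width: 0.0435
grip_force: 40.0
```

```bash
python3 s.py; python3 j.py|tail -1
```

```text
t 15.45 F [ 6.6  7.3 -1.2] M [ 1.283 -0.97   0.16 ] yaw 1.146 q6 0.715 tau6 -0.876 p [0.5991 0.2179 0.078 ] w 0.0435
side jaw s [28.83269411 29.50247622] 177 hub 12.829244927017237
```

Request:
move_arm([
  [-0.4,0,0,0,0,0,0.03],
  [-0.4,0,0,0,0,0,0.07],
])

```text
time_s: 15.75
ee_pos: [0.5991, 0.2179, 0.078]
eef_rot: [3.14, -0.003, 1.076]
force: [7.2, 7.0, -0.1]
grip_width: 0.0432
grip_force: 40.0
```

```bash
python3 s.py; python3 j.py|tail -1
```

```text
t 15.75 F [ 7.2  7.  -0.1] M [ 1.343 -1.033  0.17 ] yaw 1.076 q6 0.785 tau6 -0.882 p [0.5991 0.2179 0.078 ] w 0.0432
side jaw s [28.86311155 29.66011559] 182 hub 12.937979743973123
```

Request:
move_arm([
  [-0.4,0,0,0,0,0,0.03],
  [-0.4,0,0,0,0,0,0.07],
])

```text
time_s: 16.05
ee_pos: [0.5991, 0.2178, 0.078]
eef_rot: [3.14, -0.003, 1.006]
force: [7.5, 6.3, -2.3]
grip_width: 0.0436
grip_force: 40.0
```

```bash
python3 s.py; python3 j.py|tail -1
```

```text
t 16.05 F [ 7.5  6.3 -2.3] M [ 1.347 -1.035  0.303] yaw 1.0061 q6 0.855 tau6 -0.769 p [0.5991 0.2178 0.078 ] w 0.0436
side jaw s [28.46413009 29.65203602] 173 hub 12.825121530127282
```

The torque peaked at about 1.8 rad, dipped at about 2.0 and is rising again, so the first click is just past. I'll go a little further for margin, then look at the pin and the lines.

Request:
move_arm([
  [-0.4,0,0,0,0,0,0.03],
  [-0.4,0,0,0,0,0,0.07],
  [-0.4,0,0,0,0,0,0.1],
])

```text
time_s: 16.45
ee_pos: [0.5992, 0.2178, 0.078]
eef_rot: [3.14, -0.004, 0.906]
force: [7.2, 6.4, -1.1]
grip_width: 0.0434
grip_force: 40.0
```

```bash
python3 s.py
python3 - <<'E'
from h import *
im,d,K,T=snap("side"); cv2.imwrite('pics/s8.png',cv2.resize(im[200:320,170:330],(800,600),interpolation=cv2.INTER_CUBIC)[:,:,::-1])
E
```

```text
t 16.45 F [ 7.2  6.4 -1.1] M [ 1.247 -1.11   0.401] yaw 0.9059 q6 0.955 tau6 -0.084 p [0.5992 0.2178 0.078 ] w 0.0434
```

View pics/s8.png

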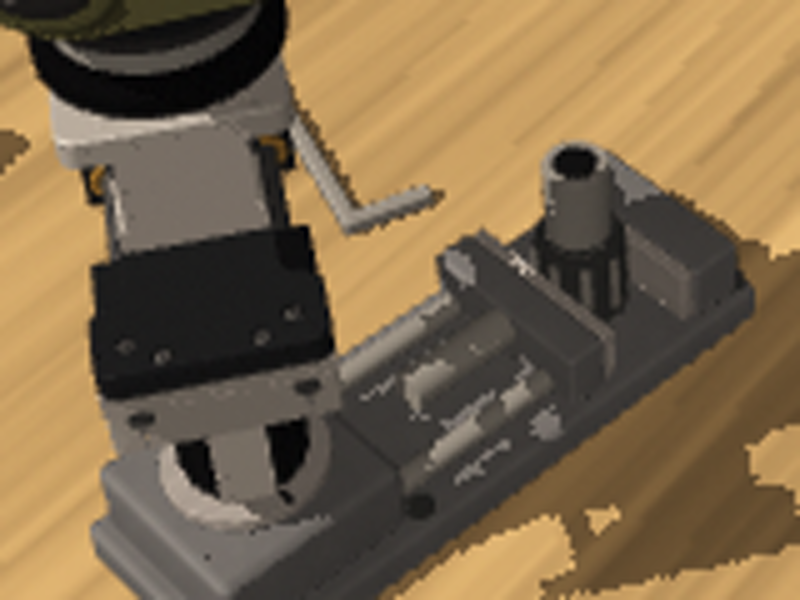

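The side view shows the hub upright between both jaws, with the disc's black line at (286,497). Torque at a second peak (0.40) means one full click, well short of the second. I'll let go and back off.

Request:
move_arm([
  [0.5,0,0,0,0,0,0],
  [0.5,0,0,0,0,0,0],
  [0.5,0,0,0,0,0,0],
  [0.5,0,0,-0.4,0,0,0],
  [0.5,0,0,-1.2,0,0,0],
  [0.5,0,0,-2.0,0,0,0],
  [0.5,0,0,-2.8,0,0,0],
  [0.5,0,0,-2.8,0,0,0],
  [0.5,0,0,-2.8,0,0,0],
])

```text
time_s: 17.4
ee_pos: [0.5982, 0.2167, 0.2177]
eef_rot: [3.141, -0.001, 0.907]
force: [-0.3, 0.1, -1.5]
grip_width: 0.0707
grip_force: 0.0
```

Run:
```python
from h import *
np.set_printoptions(precision=4,suppress=True)
im,d,K,T=snap("wrist"); cv2.imwrite('pics/w9.png',cv2.resize(im[:300,120:520],(800,600),interpolation=cv2.INTER_CUBIC)[:,:,::-1]); P=cloud(K,T,d)
for t in ("pin_tip","knob_top"):
  for r in ctrl.tip_of("wrist",t)[:1]: print(t,r["score"],np.array(r["point"]),ray_z(K,T,r["point"],.088))
for r in ctrl.cut_out("wrist","knob")[:1]:
    q=P[r["region"]&(d>0)]; c=np.median(q[:,:2],0); rr=np.hypot(*(q[:,:2]-[.5985,.217]).T)
    print("pin",np.median(q[rr<.003,2]),(rr<.003).sum(),"top",np.median(q[(rr>.008)&(rr<.018),2]))
for r in ctrl.cut_out("wrist","freehub")[:2]:
    q=P[r["region"]&(d>0)]; print("hub",r["score"],np.percentile(q,98,axis=0))
print(ctrl.get_obs()["ee_pos"],ctrl.get_obs()["time_s"])
```

```text
pin_tip 0.55 [323.4 199.1] [0.5983 0.2183 0.088 ]
knob_top 0.85 [323.7 198.5] [0.5989 0.2186 0.088 ]
pin 0.09198614361237423 32 top 0.08750139284312847
hub 0.74 [0.5876 0.0807 0.0907]
hub 0.33 [0.6207 0.2391 0.0914]
[0.5978 0.2167 0.2159] 17.65
```

View pics/w9.png

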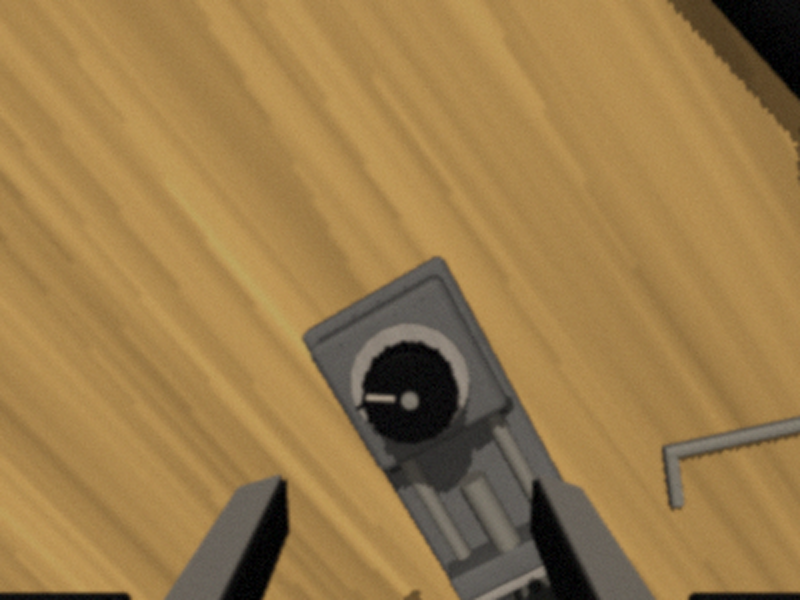

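The white line points left, to (365,398), and the disc's black line sits about 29° behind it, at (362,408). The pin stands about 4.5 mm proud. That is one click, so the job is done.

```bash
python3 -c "
from station import ctrl
print(ctrl.hand_in())"
```

```text
the job is handed in; nothing more can be done
None
```

The freehub stands upright, clamped in the vise after one click. The knob is released, the other things were not touched, and the job was handed in at about 18 s.

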